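# Bring the vial stations' hinged status tags up to date

### The arm

A 7-joint arm with a two-finger parallel gripper is mounted at the origin on a cart in front of the work surface, level with it; the furniture and walls round the work are solid. World frame = base frame: x ahead of the robot, y to its left, z up, the work surface at z = 0. Lengths are in m, angles in rad, forces in N, time in s.
With the tool pointing down it reaches from about 0.425 to 0.875 m from the base axis. Payload 9.9 kg.
Tool frame: the origin (TCP) lies midway between the tips of the shut fingers; the grasp point (between the pads) lies 19 mm behind it (manip.grip_depth is the distance from the TCP to the grasp point, in m); z points along the fingers, y is the line along which they close (so a half turn about z gives the same grasp; the last joint's range is limited). The gripper opens to 85 mm and grips with 20 to 120 N. Pads are 22 mm wide; open, the fingers measure 114 mm over their backs; the gripper's body (76 mm by 85 mm) begins 54 mm behind the grasp point. The pads swing forward as they close: fully open they stand 13 mm farther back than shut.
Start: joints at [-1.332, 0.576, 0.025, 1.437, -0.015, 1.129, -0.057], TCP at [0.214, 0.64, 0.231] pointing down, gripper open.
Joint ranges: [-2.76, 2.76], [-0.34, 2.15], [-1.52, 1.57], [0.19, 2.46], [-1.09, 4.23], [0.17, 1.99], [-2.82, 2.82]. Speed limits (rad/s): [2.22, 2.22, 3.01, 3.01, 3.14, 3.14, 3.14].

### API

Orientations are given as a unit quaternion [x, y, z, w].
In Python, from workcell import manip, camera, camera_model gives the robot as it stands.
- The arm moves only by the tool drive_tool, never from a script. Its argument "rows" is text: rows parted by semicolons, each of 6 numbers parted by spaces: the shift along the tool's x, y, z in mm, then the turn, a rotation vector about the tool's x, y, z in rad. A call has exactly 5 rows; each row is the pose to reach, as a shift and turn from the pose commanded when the call began, along the tool's axes at that moment; what a row does not reach only later rows make up. A row lasts 1/8 s, in which the tool goes at most 62.5 mm and 10.7 degrees, less where a joint would pass 70% of its speed; a pose out of reach is approached as far as the arm can. A call with a gripper value outside its range is refused whole. "grip" is the closure, from 0 (fully open) to 1 (shut), set as the call begins (left out, the last holds). The fingers move at their own pace and stop on an object; "squeeze" is the grip in N (left out, the last holds). Time passes only in rows, so rows that repeat a pose let the fingers close, or fill a call up. It gives the time, the measured TCP pose, the force, the opening and the grip force at its end, in the units of the state.
- manip.sense(): the state, without advancing time (a new reading comes with each control period).
- camera(name): name is "side" or "top"; returns the picture (400x640x3 uint8, red, green, blue); there is no depth.
- camera_model(name): a dict with "mtx" (3x3 intrinsics, pixels), "k1" (the pictures are not rectified: a ray, as slopes to the right and down, at radius r is drawn at 1 + k1 r^2 times it, then the intrinsics apply), "R" (3x3) and "t" (3): a world point X has camera coordinates R X + t. Camera axes: x right, y down, z forward; pixel columns grow to the right and rows downward; lengths in m; the calibration is good to about 2 mm. A picture is of the moment at which its call begins. camera_model takes no time and is no camera call.
- manip.finish_job(): hands the job in; it is judged then, once.
The state is a dict: "time": time; "joint_pos": joint angles; "joint_velocities": joint speeds; "tau": joint torques, N m; "tcp_pos": TCP position; "eef_rot": TCP orientation; "force": force on the tool from outside, world axes, zero at the start; "moment": the same for the moment, N m; "width": opening from 0.0 (shut) to 1.0 (fully open); "finger_force": force on a finger pad.
Only numpy, scipy, OpenCV 4.12 (cv2) and the standard library are available. Lean on these libraries where they do the work, as an engineer would, in place of code of your own. Each camera call takes 0.05 s, during which the arm holds its last target. There are 200 camera calls.

### The job

Update the hinged status tags of the four sample stations: every station that holds a vial must show the disc face of its tag on top (tag leaning towards the seat), and every station whose seat is only closed by a low plug must show the two-bar face on top (tag leaning to the front, away from the seat). Push each tag that is wrong over with the fingertips until it lies against its stop, and do not flip the tags that are already right. Grasp nothing, and leave the vials and plugs in their seats and the other things on the worktop where they are.

Things in the scene. Friction and masses are not known exactly. Their poses are not given: they have to be found in the camera images.
- tag_1 (a joint): lean of station 1's tag: a white leaf 44 mm wide, 4 mm thick, 30 g, free edge 42 mm from the hinge. 0 upright; +0.70 rad (stop) leans to the seat, its raised disc looking up; -0.70 (stop) leans to the front, its two raised bars looking up. It swings freely and, past upright, falls to its stop by its own weight; there the edge is 62 mm above the worktop, 27 mm in x from the hinge
- hinge_1 (a point): middle of station 1's hinge axis, 30 mm above the worktop; x axis level towards the seat, y along the hinge. The station is a fixed grey plate, 76 mm wide (y), 6 mm thick, from 40 mm before the hinge to 112 mm behind it (x). Two posts, 14 mm (x) by 7 mm, at y = +-27.5 mm rise to 37 mm above the worktop; the tag swings between them
- seat_1 (a point): centre of the floor of station 1's seat, 90 mm behind the hinge (+x) and 9 mm above the worktop: a black round socket, 20 mm inside, 32 mm outside, rim 18 mm above the worktop; holds either a capped vial or a low plug
- tag_2 (a joint): lean of station 2's tag: a white leaf 44 mm wide, 4 mm thick, 30 g, free edge 42 mm from the hinge. 0 upright; +0.70 rad (stop) leans to the seat, its raised disc looking up; -0.70 (stop) leans to the front, its two raised bars looking up. It swings freely and, past upright, falls to its stop by its own weight; there the edge is 62 mm above the worktop, 27 mm in x from the hinge
- hinge_2 (a point): middle of station 2's hinge axis, 30 mm above the worktop; x axis level towards the seat, y along the hinge. The station is a fixed grey plate, 76 mm wide (y), 6 mm thick, from 40 mm before the hinge to 112 mm behind it (x). Two posts, 14 mm (x) by 7 mm, at y = +-27.5 mm rise to 37 mm above the worktop; the tag swings between them
- seat_2 (a point): centre of the floor of station 2's seat, 90 mm behind the hinge (+x) and 9 mm above the worktop: a black round socket, 20 mm inside, 32 mm outside, rim 18 mm above the worktop; holds either a capped vial or a low plug
- tag_3 (a joint): lean of station 3's tag: a white leaf 44 mm wide, 4 mm thick, 30 g, free edge 42 mm from the hinge. 0 upright; +0.70 rad (stop) leans to the seat, its raised disc looking up; -0.70 (stop) leans to the front, its two raised bars looking up. It swings freely and, past upright, falls to its stop by its own weight; there the edge is 62 mm above the worktop, 27 mm in x from the hinge
- hinge_3 (a point): middle of station 3's hinge axis, 30 mm above the worktop; x axis level towards the seat, y along the hinge. The station is a fixed grey plate, 76 mm wide (y), 6 mm thick, from 40 mm before the hinge to 112 mm behind it (x). Two posts, 14 mm (x) by 7 mm, at y = +-27.5 mm rise to 37 mm above the worktop; the tag swings between them
- seat_3 (a point): centre of the floor of station 3's seat, 90 mm behind the hinge (+x) and 9 mm above the worktop: a black round socket, 20 mm inside, 32 mm outside, rim 18 mm above the worktop; holds either a capped vial or a low plug
- tag_4 (a joint): lean of station 4's tag: a white leaf 44 mm wide, 4 mm thick, 30 g, free edge 42 mm from the hinge. 0 upright; +0.70 rad (stop) leans to the seat, its raised disc looking up; -0.70 (stop) leans to the front, its two raised bars looking up. It swings freely and, past upright, falls to its stop by its own weight; there the edge is 62 mm above the worktop, 27 mm in x from the hinge
- hinge_4 (a point): middle of station 4's hinge axis, 30 mm above the worktop; x axis level towards the seat, y along the hinge. The station is a fixed grey plate, 76 mm wide (y), 6 mm thick, from 40 mm before the hinge to 112 mm behind it (x). Two posts, 14 mm (x) by 7 mm, at y = +-27.5 mm rise to 37 mm above the worktop; the tag swings between them
- seat_4 (a point): centre of the floor of station 4's seat, 90 mm behind the hinge (+x) and 9 mm above the worktop: a black round socket, 20 mm inside, 32 mm outside, rim 18 mm above the worktop; holds either a capped vial or a low plug
- vial_a: capped glass vial, 16 mm across, 56 mm tall, upright and loose in one of the seats; origin in the middle of its underside, 9 mm above the worktop, z up along it
- plug_a: low grey mushroom-shaped plug closing an empty seat, head 26 mm across, 19 mm tall; origin in the middle of its underside, 9 mm above the worktop
- vial_b: capped glass vial, 16 mm across, 56 mm tall, upright and loose in one of the seats; origin in the middle of its underside, 9 mm above the worktop, z up along it
- plug_b: low grey mushroom-shaped plug closing an empty seat, head 26 mm across, 19 mm tall; origin in the middle of its underside, 9 mm above the worktop
- timer: small white bench timer, 36x69x62 mm, standing left of the stations; bystander, loose, origin in the middle of its underside
- beaker: small glass beaker, 40 mm across, 60 mm tall, right of the stations; bystander, loose, origin in the middle of its underside
- tape_roll: roll of tape, 104 mm across, 19 mm tall, lying behind the stations; bystander, loose, origin in the middle of its underside
- pen: pen, 135 mm long, 12 mm thick, lying left of the stations; bystander, loose, origin in the middle of its underside

How it is judged:
At the end, for the whole second after the job is handed in: The tag of each station with a vial leans towards its seat by more than 0.6 rad and that of each station with a plug to the front by more than 0.6 rad; vials and plugs stand upright in their seats (moved under 12 mm, tilted under 0.2 rad), and the bystanders have moved under 3 cm (((horizontal distance between vial_a and seat_1 below 0.02 m and value of joint tag_1 above 0.6 rad and value of joint tag_2 below -0.6 rad) or (horizontal distance between vial_a and seat_2 below 0.02 m and value of joint tag_2 above 0.6 rad and value of joint tag_1 below -0.6 rad)) and ((horizontal distance between vial_b and seat_3 below 0.02 m and value of joint tag_3 above 0.6 rad and value of joint tag_4 below -0.6 rad) or (horizontal distance between vial_b and seat_4 below 0.02 m and value of joint tag_4 above 0.6 rad and value of joint tag_3 below -0.6 rad)) and distance of each of vial_a, vial_b, plug_a, plug_b from where it was at the start of the episode below 0.012 m and angle between each of vial_a, vial_b, plug_a, plug_b's own z axis and vertical below 0.2 rad and distance of each of timer, beaker, tape_roll, pen from where it was at the start of the episode below 0.03 m); the robot touches nothing.
It fails at once if a vial or a plug is lifted, knocked over or taken out of its seat (distance of any of vial_a, vial_b, plug_a, plug_b from where it was at the start of the episode above 0.012 m or angle between any of vial_a, vial_b, plug_a, plug_b's own z axis and vertical above 0.35 rad).
It fails at once if a tag that was already right is turned past upright ((horizontal distance between vial_a and seat_1 below 0.02 m and value of joint tag_2 above 0 rad) or (horizontal distance between vial_a and seat_2 below 0.02 m and value of joint tag_1 above 0 rad) or (horizontal distance between vial_b and seat_3 below 0.02 m and value of joint tag_3 below 0 rad) or (horizontal distance between vial_b and seat_4 below 0.02 m and value of joint tag_4 below 0 rad)).
It fails at once if another thing on the worktop is moved by more than 3 cm (distance of any of timer, beaker, tape_roll, pen from where it was at the start of the episode above 0.03 m).
It also fails if it takes over 42 s, if anything falls off the work surface, if the arm or the gripper's body presses on something with over 40 N, if the wrist force passes 120 N, or if a joint passes its speed limit or range.

## Working session

There is one attempt and no reset: what is moved stays moved. The work goes in short steps, Python scripts to look and compute and a tool call to move; the robot and the scene stay as the last step left them, time stands still between calls to the robot, and variables do not carry over. Pictures are saved under pics/ and viewed, at most 10 in all, crops included, and the job is handed in when it is done.

Besides the shell and the picture viewer there is one more tool, called as name(argument=value, ...) on one line, values as JSON. drive_tool: Moves the arm, as the interface text tells. Its arguments: {"type":"object","properties":{"rows":{"type":"string"},"grip":{"type":"number"},"squeeze":{"type":"number"}},"required":["rows"]}

```bash
mkdir -p pics
python3 - <<'E'
from workcell import manip,camera,camera_model
import cv2
for n in("top","side"):
    cv2.imwrite(f"pics/{n}0.png",camera(n)[:,:,::-1]); print(n,camera_model(n))
print(manip.sense())
E
```

```text
top {'mtx': array([[360.9376352 ,   0.        , 325.46171381],
       [  0.        , 360.9376352 , 198.62325682],
       [  0.        ,   0.        ,   1.        ]]), 'k1': -0.02456799665432974, 'R': array([[-9.71653165e-02, -9.95268252e-01, -8.93099844e-05],
       [-9.63189510e-01,  9.40561547e-02, -2.51832103e-01],
       [ 2.50648897e-01, -2.43833235e-02, -9.67770936e-01]]), 't': array([-0.02064226,  0.61112505,  0.78672728])}
side {'mtx': array([[377.99230909,   0.        , 328.13180887],
       [  0.        , 377.99230909, 196.96136359],
       [  0.        ,   0.        ,   1.        ]]), 'k1': 0.0317358932681637, 'R': array([[ 0.96390421, -0.26543112,  0.02085664],
       [-0.16375739, -0.65279635, -0.73962183],
       [ 0.20993378,  0.70950916, -0.67269945]]), 't': array([-0.60226581,  0.07715214,  1.01008944])}
{'time': 0.1, 'joint_pos': array([-1.33175937,  0.57644445,  0.02486962,  1.43780883, -0.01501398,
        1.12901811, -0.05650322]), 'joint_velocities': array([ 0.00187217, -0.00170913,  0.00059557, -0.00045422, -0.00112098,
        0.00095929, -0.00130907]), 'tau': array([ 6.02669796e-03, -7.67303681e+01,  2.25717120e+00, -2.86605227e+01,
        1.56201742e-02,  8.70635966e-03,  3.02527923e-06]), 'tcp_pos': array([0.21402195, 0.63974489, 0.23053716]), 'eef_rot': array([ 1.60715984e-01,  9.87000413e-01, -7.42335245e-04, -8.25521671e-05]), 'force': array([-1.01897151,  0.32818476, -0.28021782]), 'moment': array([ 0.0038615 ,  0.00579364, -0.02138316]), 'finger_force': 0.0, 'width': 1.0022818593497649}
```

View pics/top0.png

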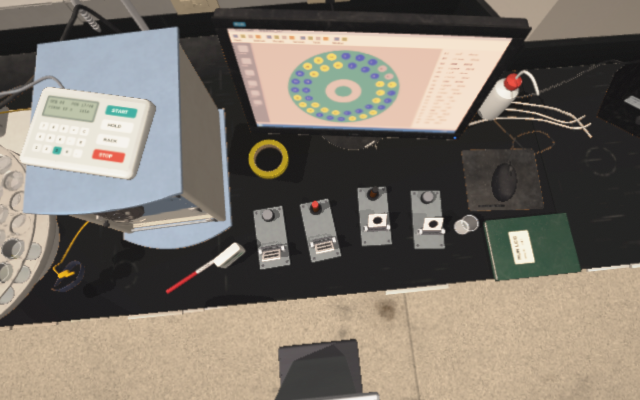

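View pics/side0.png

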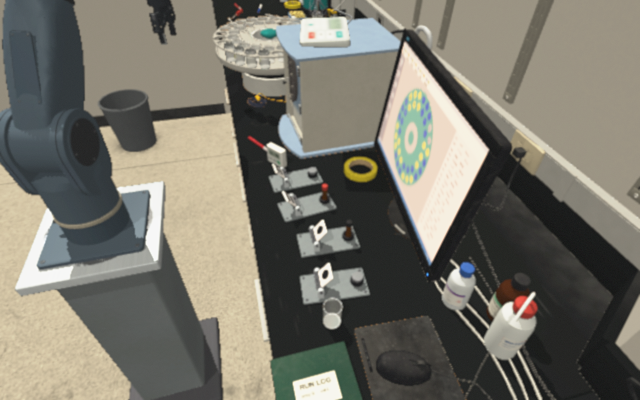

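```bash
cat > h.py <<'E'
import numpy as np, cv2
from workcell import camera_model
def ray(n,uv):
    m=camera_model(n);K=m["mtx"];k=m["k1"]
    p=cv2.undistortPoints(np.array(uv,float).reshape(-1,1,2),K,np.array([k,0,0,0,0.])).reshape(-1,2)
    d=np.c_[p,np.ones(len(p))]@m["R"]; return -m["R"].T@m["t"],d
def onz(n,uv,z):
    c,d=ray(n,uv); return c+d*((z-c[2])/d[:,2])[:,None]
def proj(n,X):
    m=camera_model(n); return cv2.projectPoints(np.array(X,float).reshape(-1,3),cv2.Rodrigues(m["R"])[0],m["t"],m["mtx"],np.array([m["k1"],0,0,0,0.]))[0].reshape(-1,2)
E
python3 - <<'E'
import cv2,numpy as np
from h import *
t=cv2.imread("pics/top0.png"); s=cv2.imread("pics/side0.png")
a=cv2.resize(t[180:275,240:460],None,fx=3.6,fy=3.1,interpolation=cv2.INTER_CUBIC)
b=cv2.resize(s[155:305,260:380],None,fx=2.0,fy=2.0,interpolation=cv2.INTER_CUBIC)
o=np.zeros((600,792,3),np.uint8);o[:a.shape[0]]=a;o[300:,:240]=b[:300]; cv2.imwrite("pics/c.png",o)
hsv=cv2.cvtColor(t,cv2.COLOR_BGR2HSV)
m=((hsv[...,2]>70)&(hsv[...,1]<60)).astype(np.uint8)
m[:180]=0;m[275:]=0;m[:,:250]=0;m[:,450:]=0
m=cv2.morphologyEx(m,cv2.MORPH_CLOSE,np.ones((5,5)))
cs,_=cv2.findContours(m,0,2)
for c in cs:
    if cv2.contourArea(c)<400: continue
    r=cv2.minAreaRect(c);P=cv2.boxPoints(r);X=onz("top",P,.006)
    print(cv2.contourArea(c),P.round(1).tolist(),X[:,:2].round(3).tolist(),[round(np.linalg.norm(X[i]-X[i-1]),3) for i in range(4)])
E
```

```text
1745.0 [[251.39999389648438, 209.5], [282.0, 205.3000030517578], [290.29998779296875, 265.3999938964844], [259.6000061035156, 269.6000061035156]] [[0.615, 0.112], [0.618, 0.032], [0.463, 0.022], [0.46, 0.098]] [np.float64(0.155), np.float64(0.08), np.float64(0.156), np.float64(0.077)]
1597.5 [[298.3999938964844, 204.0], [328.79998779296875, 197.60000610351562], [341.1000061035156, 256.29998779296875], [310.79998779296875, 262.70001220703125]] [[0.617, -0.011], [0.627, -0.091], [0.473, -0.106], [0.464, -0.029]] [np.float64(0.154), np.float64(0.081), np.float64(0.155), np.float64(0.077)]
1715.5 [[409.70001220703125, 190.10000610351562], [442.20001220703125, 187.89999389648438], [446.20001220703125, 247.89999389648438], [413.70001220703125, 250.0]] [[0.626, -0.304], [0.624, -0.39], [0.468, -0.372], [0.47, -0.29]] [np.float64(0.157), np.float64(0.086), np.float64(0.157), np.float64(0.083)]
1554.0 [[356.20001220703125, 187.89999389648438], [386.70001220703125, 185.39999389648438], [391.6000061035156, 244.0], [361.0, 246.60000610351562]] [[0.646, -0.165], [0.645, -0.246], [0.491, -0.236], [0.492, -0.159]] [np.float64(0.154), np.float64(0.081), np.float64(0.155), np.float64(0.078)]
```

View pics/c.png

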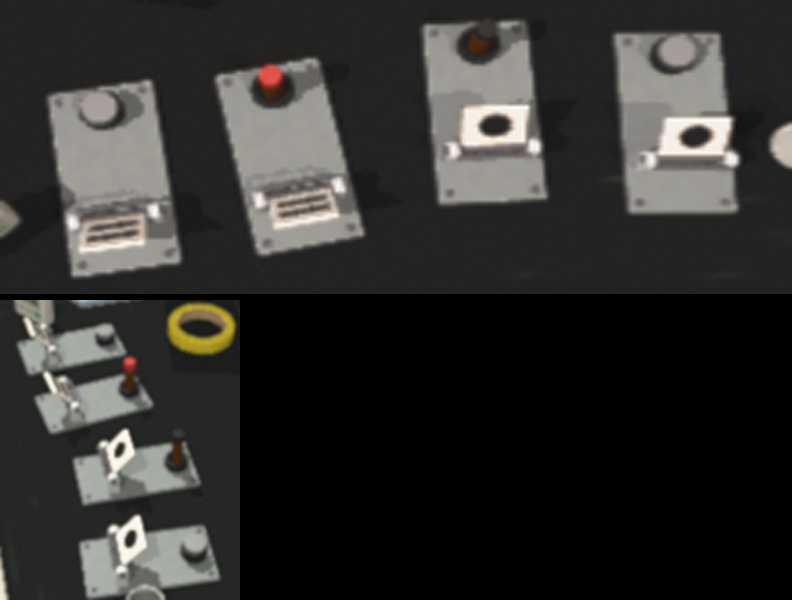

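Run:
```python
from h import *
from workcell import manip
f=lambda L:[(240+x/3.6-.3,180+y/3.1-.3) for x,y in L]
for n,posts,pl in(("B",[(260,200),(340,185)],[(258,254),(363,236),(319,60),(216,76)]),("D",[(650,158),(732,158)],[(630,212),(738,211),(719,35),(614,35)]),("C",[(452,150),(534,147)],[(440,203),(546,198),(524,22),(422,27)])):
    P=onz("top",f(posts),.035)[:,:2];X=onz("top",f(pl),.006)[:,:2]
    fm=X[:2].mean(0);bm=X[2:].mean(0);d=bm-fm;L=np.linalg.norm(d)
    e=P[0]-P[1]
    print(n,"posts",P.round(4).tolist(),"mid",P.mean(0).round(4),"gap",np.linalg.norm(e).round(4),"yaw",np.arctan2(-e[0],e[1]).round(3))
    print("  plate len",L.round(4),"w",np.linalg.norm(X[0]-X[1]).round(4),"yaw",np.arctan2(d[1],d[0]).round(3),"hinge",(fm+d/L*.04*L/.152).round(4),"seat",(fm+d*.13/.152).round(4))
from scipy.spatial.transform import Rotation as R
print(R.from_quat(manip.sense()["eef_rot"]).as_matrix().round(3))
t=cv2.imread("pics/top0.png")
print(onz("top",[(467,225),(467,219)],.05).round(3), "beaker")
```

```text
B posts [[0.5062, -0.037], [0.5127, -0.0922]] mid [ 0.5094 -0.0646] gap 0.0556 yaw 0.118
  plate len 0.1502 w 0.0742 yaw 0.11 hinge [ 0.5098 -0.0636] seat [ 0.5982 -0.0538]
D posts [[0.5134, -0.3059], [0.5078, -0.3621]] mid [ 0.5106 -0.334 ] gap 0.0565 yaw -0.099
  plate len 0.1491 w 0.076 yaw -0.083 hinge [ 0.5107 -0.334 ] seat [ 0.5987 -0.3414]
C posts [[0.5331, -0.1715], [0.53, -0.2279]] mid [ 0.5315 -0.1997] gap 0.0565 yaw -0.055
  plate len 0.1494 w 0.0746 yaw -0.035 hinge [ 0.533  -0.2001] seat [ 0.6214 -0.2031]
[[-0.948  0.317 -0.   ]
 [ 0.317  0.948 -0.001]
 [-0.    -0.001 -1.   ]]
[[ 0.514 -0.418  0.05 ]
 [ 0.528 -0.421  0.05 ]] beaker
```

drive_tool(rows="-45 -44 0 0 0 -0.09; -91 -88 0 0 0 -0.18; -136 -131 0 0 0 -0.27; -182 -175 0 0 0 -0.36; -227 -219 0 0 0 -0.44", grip=1)

```text
time: 0.72
tcp_pos: [0.3593, 0.361, 0.2311]
eef_rot: [-0.06, 0.998, -0.0, 0.0]
force: [1.9, -0.2, 0.1]
width: -0.0
finger_force: 0.0
```

```bash
cat >> h.py <<'E'
def go(x,y,z,yaw):
    from workcell import manip
    from scipy.spatial.transform import Rotation as R
    s=manip.sense();M=R.from_quat(s["eef_rot"]);v=M.inv().apply(np.array([x,y,z])-s["tcp_pos"])*1000
    T=R.from_matrix([[-np.cos(yaw),np.sin(yaw),0],[-np.sin(yaw),-np.cos(yaw),0],[0,0,0]]) if 0 else R.from_matrix(np.array([[-np.cos(yaw),-np.sin(yaw),0],[-np.sin(yaw),np.cos(yaw),0],[0,0,-1]]))
    print(s["time"],s["tcp_pos"].round(4),s["force"].round(1),s["width"],"->",v.round(1),np.linalg.norm(v).round(),(M.inv()*T).as_rotvec().round(3))
E
sed -i 's/T=R.from_matrix(\[\[.*if 0 else /T=/' h.py
python3 -c "
from h import *
go(.41,.10,.2,.115);go(.4504,-.0709,.12,.115)"
```

```text
0.725 [0.3593 0.361  0.2311] [ 1.9 -0.2  0.1] -0.0004366512015953348 -> [ -19.1 -265.2   31.2] 268.0 [-0.     0.     0.005]
0.725 [0.3593 0.361  0.2311] [ 1.9 -0.2  0.1] -0.0004366512015953348 -> [ -38.8 -439.7  111.3] 455.0 [-0.     0.     0.005]
```

drive_tool(rows="-5 -53 6 0 0 0.005; -9 -106 12 0 0 0.005; -13 -159 18 0 0 0.005; -16 -212 25 0 0 0.005; -19 -265 31 0 0 0.005")

```text
time: 1.35
tcp_pos: [0.4084, 0.1004, 0.2001]
eef_rot: [-0.056, 0.998, -0.0, 0.0]
force: [1.5, 0.3, 0.4]
width: 0.001
finger_force: 0.0
```

drive_tool(rows="-5 -45 20 0 0 0; -10 -90 40 0 0 0; -15 -135 60 0 0 0; -20 -174 80 0 0 0; -20 -174 80 0 0 0")

```text
time: 1.98
tcp_pos: [0.4471, -0.0716, 0.119]
eef_rot: [-0.054, 0.999, -0.0, -0.001]
force: [0.1, 0.8, 0.7]
width: -0.005
finger_force: 0.0
```

```bash
python3 -c "
from h import *
go(.4504,-.0709,.05,.115);go(.5219,-.0626,.05,.115)
from workcell import camera
cv2.imwrite('pics/t1.png',cv2.resize(camera('top')[150:290,230:460,::-1],None,fx=3.4,fy=3.4))"
```

```text
1.975 [ 0.4471 -0.0716  0.119 ] [0.1 0.8 0.7] -0.004686572065770828 -> [-3.5  0.4 69. ] 69.0 [-0.001 -0.003 -0.008]
1.975 [ 0.4471 -0.0716  0.119 ] [0.1 0.8 0.7] -0.004686572065770828 -> [-75.5   1.   68.8] 102.0 [-0.001 -0.003 -0.008]
```

View pics/t1.png

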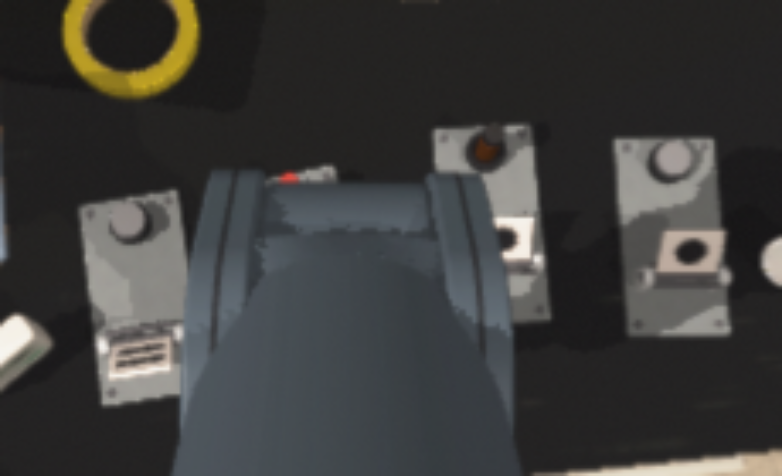

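drive_tool(rows="-2 0 20 0 0 0; -3 0 40 0 0 0; -3 0 58 0 0 0; -3 0 69 0 0 0; -3 0 69 0 0 0")

```text
time: 2.65
tcp_pos: [0.4505, -0.0675, 0.0511]
eef_rot: [-0.057, 0.998, 0.0, -0.0]
force: [-0.3, 0.5, -0.0]
width: 0.002
finger_force: 0.0
```

drive_tool(rows="-15 0 0 0 0 0; -30 0 0 0 0 0; -42 0 0 0 0 0; -52 0 0 0 0 0; -61 0 0 0 0 0")

```text
time: 3.28
tcp_pos: [0.512, -0.0613, 0.0513]
eef_rot: [-0.056, 0.998, -0.0, -0.0]
force: [0.2, -0.2, -0.7]
width: -0.001
finger_force: 0.0
```

```bash
python3 -c "
from h import *
go(.511,-.0639,.05,.115);go(.5625,-.3388,.15,-.09)
from workcell import camera
cv2.imwrite('pics/s1.png',cv2.resize(camera('side')[140:320,240:420,::-1],None,fx=3.3,fy=3.3))"
```

```text
3.275 [ 0.512  -0.0613  0.0513] [ 0.2 -0.2 -0.7] -0.0006215931328279358 -> [ 1.3 -2.4  1.3] 3.0 [-0.    -0.    -0.003]
3.275 [ 0.512  -0.0613  0.0513] [ 0.2 -0.2 -0.7] -0.0006215931328279358 -> [ -19.  -281.4  -98.7] 299.0 [-0.    -0.     0.202]
```

View pics/s1.png

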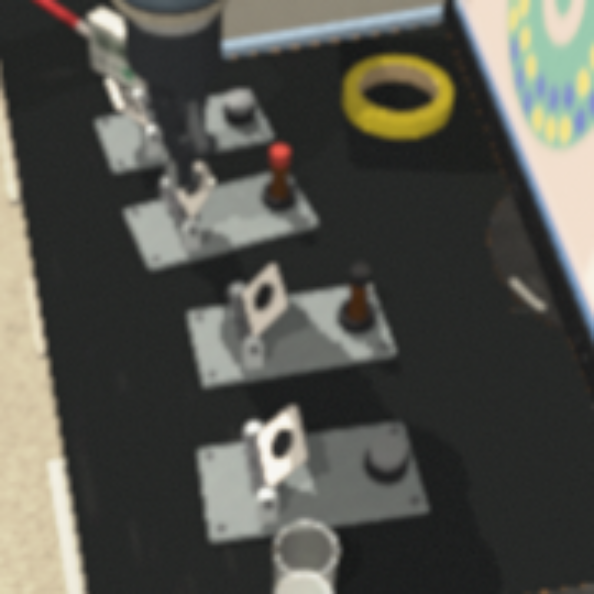

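drive_tool(rows="20 0 0 0 0 0; 35 0 0 0 0 0; 35 0 -35 0 0 0; 35 0 -75 0 0 0; 35 0 -110 0 0 0")

```text
time: 3.95
tcp_pos: [0.4762, -0.0655, 0.1627]
eef_rot: [-0.056, 0.998, -0.0, 0.0]
force: [1.4, -0.4, -0.1]
width: -0.001
finger_force: 0.0
```

```bash
python3 -c "
from h import *
go(.5655,-.339,.16,-.09)"
```

```text
3.95 [ 0.4762 -0.0655  0.1627] [ 1.4 -0.4 -0.1] -0.0010286497272874624 -> [ -58.2 -281.8    2.7] 288.0 [-0.     0.     0.202]
```

drive_tool(rows="-12 -56 0 0 0 0.04; -24 -113 0 0 0 0.08; -36 -169 0 0 0 0.12; -47 -226 0 0 0 0.16; -58 -282 0 0 0 0.2")

```text
time: 4.58
tcp_pos: [0.5658, -0.3408, 0.1613]
eef_rot: [0.045, 0.999, 0.0, -0.0]
force: [0.6, 0.5, -0.3]
width: -0.004
finger_force: 0.0
```

```bash
python3 -c "
from h import *
go(.5655,-.339,.052,-.09)
from workcell import camera
cv2.imwrite('pics/s2.png',cv2.resize(camera('side')[140:320,240:420,::-1],None,fx=3.3,fy=3.3))"
```

```text
4.575 [ 0.5658 -0.3408  0.1613] [ 0.6  0.5 -0.3] -0.0039547431300751825 -> [  0.5   1.8 109.3] 109.0 [ 0.    -0.     0.001]
```

View pics/s2.png

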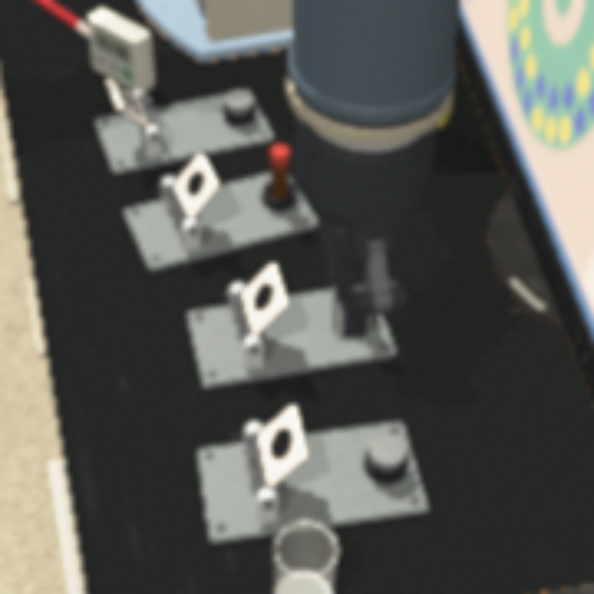

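drive_tool(rows="0 1 30 0 0 0; 0 2 60 0 0 0; 0 2 85 0 0 0; 0 2 102 0 0 0; 0 2 109 0 0 0")

```text
time: 5.25
tcp_pos: [0.5655, -0.3369, 0.0515]
eef_rot: [0.044, 0.999, 0.0, -0.001]
force: [0.1, 0.5, 0.0]
width: -0.0
finger_force: 0.0
```

drive_tool(rows="13 0 0 0 0 0; 26 0 0 0 0 0; 38 0 0 0 0 0; 48 0 0 0 0 0; 56 0 0 0 0 0")

```text
time: 5.88
tcp_pos: [0.5095, -0.3322, 0.0526]
eef_rot: [0.044, 0.999, -0.0, 0.0]
force: [-1.3, -0.1, -0.1]
width: 0.001
finger_force: 0.0
```

drive_tool(rows="-15 0 0 0 0 0; -35 0 0 0 0 0; -35 0 -40 0 0 0; -35 0 -85 0 0 0; -35 0 -130 0 0 0")

```text
time: 6.5
tcp_pos: [0.5464, -0.3349, 0.1837]
eef_rot: [0.043, 0.999, -0.0, 0.0]
force: [1.1, -0.2, 0.6]
width: 0.002
finger_force: 0.0
```

```bash
python3 -c "
from h import *
from workcell import camera
cv2.imwrite('pics/s3.png',cv2.resize(camera('side')[140:320,240:420,::-1],None,fx=3.3,fy=3.3))"
```

```text
(no output)
```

View pics/s3.png

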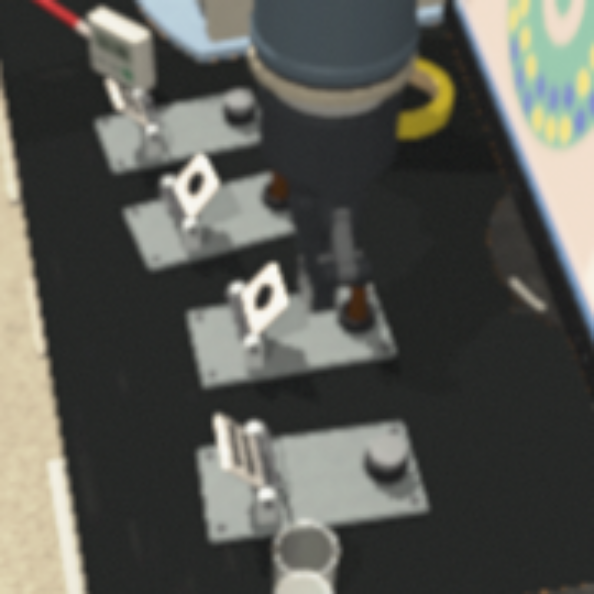

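The fourth tag (crop px 240,450) now leans to the front with its bars up. The second and third show discs, the first still leans to the front, and the robot is clear.

```bash
python3 -c "
from workcell import manip
print(manip.finish_job())"
```

```text
the job is handed in; nothing more can be done
None
```

I pushed over the two wrong tags, second from the left to its disc face and rightmost to its two-bar face, and left the other two alone; the last side picture shows all four right, and the job is handed in at about 6.6 s (no verdict was returned).

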